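# Weigh out the rock sugar

### The arm

A 7-joint arm with a two-finger parallel gripper is mounted at the origin on the work surface. World frame = base frame: x ahead of the robot, y to its left, z up, the work surface at z = 0. Lengths are in mm, angles in rad, forces in N, time in s.
With the tool pointing down it reaches from about 400 to 875 mm from the base axis. Payload 19.3 kg.
Tool frame: the origin (TCP) lies at the very end of the fingers, on their centre line; the grasp point (between the pads) lies 19 mm behind it (grip_point_offset is the z of the grasp point in the tool frame, in mm); z points along the fingers, y is the line along which they close (so a half turn about z gives the same grasp; the last joint's range is limited). The gripper opens to 85 mm and grips with 20 to 120 N. Pads are 22 mm wide; open, the fingers measure 114 mm over their backs; the gripper's body (76 mm by 85 mm) begins 54 mm behind the grasp point. The pads swing forward as they close: fully open they stand 13 mm farther back than shut.
Start: joints at [1.106, 0.521, -0.036, 1.599, 0.021, 1.021, -0.113], TCP at [240.362, -576.924, 231.291] pointing down, gripper open.
Joint ranges: [-2.91, 2.91], [-0.3, 2.13], [-1.5, 1.42], [0.17, 2.43], [-1.26, 4.41], [0.16, 1.93], [-2.52, 2.52]. Speed limits (rad/s): [1.89, 1.89, 2.39, 2.39, 3.01, 3.01, 3.01].

### API

Orientations are given as a 3x3 rotation matrix whose columns are the frame's x, y, z axes.
In Python, from workcell import movep, movel, goto_joints, open_gripper, clamp, wait, inverse_kinematics, read_state, camera, PlanningError, finish_job, grip_point_offset gives the robot as it stands. Calls block until the motion is done:
- movep(position, orientation): joint-space move of the TCP to a pose.
- movel(position, frame=None, max_speed=150, guard=None): straight line of the TCP; frame=None keeps the orientation; max_speed is the mean speed in mm/s. With guard (N) it stops when the force on the tool has changed by that much, and returns True; else False.
- goto_joints(angles): joint-space move.
- open_gripper() and clamp(): open the fingers fully, or close them until they stop; the grip force is fixed at half the most.
- wait(seconds).
- inverse_kinematics(position, orientation): joint angles nearest the present ones, or None.
- read_state(): the state.
- camera(name): name is "side" or "top"; returns a dict with "image" (400x640x3 uint8, blue, green, red), "range_z" (400x640 float32, mm along the optical axis (not along the pixel's ray), 0 where there is no reading), "fx", "fy", "cx", "cy" (pixels), "dist_coeffs" ([k1, k2, p1, p2, k3] as OpenCV has them; the pictures are not rectified), "cam_to_world" (4x4, takes a point from camera to world coordinates). Camera axes: x right, y up, looking along -z (the intrinsics and any distortion apply to the point x, -y, -z); pixel columns grow to the right and rows downward; lengths in mm; the calibration is good to about 2 mm. A picture is of the moment at which its call begins.
A pose or a line that the arm cannot do raises PlanningError and nothing moves.
- finish_job(): hands the job in; it is judged then, once.
The state is a dict: "time": time; "qpos": joint angles; "qvel": joint speeds; "joint_efforts": joint torques, N m; "eef_pos": TCP position; "tool_rot": TCP orientation; "ft_force": force on the tool from outside, world axes, zero at the start; "torque": the same for the moment, N m; "finger_gap": finger opening in mm; "gripper_force": force on a finger pad.
Only numpy, scipy, OpenCV 4.12 (cv2) and the standard library are available. Lean on these libraries where they do the work, as an engineer would, in place of code of your own. Each camera call takes 0.05 s, during which the arm holds its last target. There are 200 camera calls.

### The job

Weigh out the rock sugar from the steel jug: first switch the scale on with its red toggle while the pan is still empty, so that it zeroes, then take the jug by its handle, bring its spout down over the pan to within 3 cm of the height of the rim before any lump runs out, and tip all six lumps in from there so that none drops from high up or jumps out. Don't lean the jug on the scale; afterwards stand the empty jug gently back upright in the middle of its green coaster and leave the other things on the counter where they are.

Things in the scene. Friction and masses are not known exactly. Their poses are not given: they have to be found in the camera images.
- scale: bench scale, fixed to the counter; origin on the counter under the centre of the pan, z up, its console side is -x (towards the robot at yaw 0). White housing 190 x 190 mm, 42 mm high, centred on the origin; grey console 64 mm deep in front of it (x -157 to -93 mm, y -95 to 95 mm), deck 40 mm high, with a dark display on its +y half and the red toggle at x -125, y -52 mm.
- pan (a point): centre of the inner floor of the scale's round steel pan, 60 mm above the counter; the pan is fixed on the scale, shallow: floor 130 mm across, flaring to a rim 176 mm across and 23 mm above the floor (83 mm above the counter). Axes as the scale.
- switch (a joint): scale's power toggle, angle in rad: 0 = off (bat leaning 0.4 rad from upright to the scale's -y), 0.8 = on (leaning 0.4 rad to the scale's +y). It is top-heavy: a sideways push of under 1 N at the tip carries it past the middle (0.4) and it drops over to the other stop; both stops are rigid.
- switch_tip (a point): point near the top of the red toggle bat, on its axis, 28 mm from its pivot; the bat is 32 mm long and at most 11 mm thick, pivot 41 mm above the counter; this point is about 67 mm above the counter when off or on and moves about 22 mm along the scale's +y from off to on.
- coaster: round green silicone coaster, 110 mm across, 5 mm thick, fixed on the counter; origin at the centre of its underside. The jug stands on it.
- jug: flared stainless jug, loose, 0.15 to 0.31 kg empty, origin at the centre of its underside; its z points up out of the mouth, +x to the spout, -x to the handle. Outside 62 mm across at the foot, 94 mm at the rim, 85 mm high, wall 2.5 mm, floor 3 mm.
- jug_spout (a point): tip of the jug's pouring lip: 61 mm from the jug's axis along its +x, 100 mm above its underside. The lip is a trough 20 mm wide and rises outward at 45 deg from the rim.
- jug_grip (a point): middle of the upright bar of the jug's handle, 86 mm from the jug's axis along -x, 62 mm above its underside. The bar is 12 mm wide across the jug's y, 9 mm thick along x, from 30 to 82 mm above the underside, 39 mm clear of the wall; arms 12 mm wide, 8 mm high, join it to the wall at 78 and 34 mm. Friction is about 0.6: gripped with 15 N the jug turns about the pads, 50 N or more holds it.
- jug_mid (a point): middle of the inside of the jug, on its axis, 45 mm above its underside. The lumps stay inside while the jug is tipped by up to about 65 deg; they run out one after another between about 80 and 115 deg, and a stubborn one may need a little more or a rock back and forth.
- lump0: amber rock-sugar lump 1 of 6, loose, a squat rounded crystal about 24 mm across and 20 mm high, 10.5 g; origin at its middle. All six start inside the jug.
- lump1: amber rock-sugar lump 2 of 6, loose, a squat rounded crystal about 24 mm across and 20 mm high, 10.5 g; origin at its middle. All six start inside the jug.
- lump2: amber rock-sugar lump 3 of 6, loose, a squat rounded crystal about 24 mm across and 20 mm high, 10.5 g; origin at its middle. All six start inside the jug.
- lump3: amber rock-sugar lump 4 of 6, loose, a squat rounded crystal about 24 mm across and 20 mm high, 10.5 g; origin at its middle. All six start inside the jug.
- lump4: amber rock-sugar lump 5 of 6, loose, a squat rounded crystal about 24 mm across and 20 mm high, 10.5 g; origin at its middle. All six start inside the jug.
- lump5: amber rock-sugar lump 6 of 6, loose, a squat rounded crystal about 24 mm across and 20 mm high, 10.5 g; origin at its middle. All six start inside the jug.
- cup: empty double-wall glass cup, 80 mm across, 85 mm high, loose bystander; origin at the centre of its underside.
- mug: white ceramic mug, 82 mm across, 92 mm high, handle on its +y side out to 78 mm, loose bystander; origin at the centre of its underside.
- tin: closed aluminium tin, 77 mm across, 109 mm high, loose bystander; origin at the centre of its underside.
- dripper: slate-grey ceramic dripper, cone 112 mm across at the top, 92 mm high, handle on its +y side out to 87 mm, loose bystander; origin at the centre of its underside.
- spoon: stainless spoon 150 mm long lying on the counter along its own x, loose bystander; origin at its middle on the counter.
Not all that is in view belongs to the job. Leave any yellow look-alike of the jug alone. What is shaped like the coaster but orange is not meant.

How it is judged (in metres and radians):
On the way, in this order (a step that is already met when the one before it is completed fails the run):
1. the scale is switched on while all the lumps are still in the jug (value of joint switch above 0.65 rad and distance between each of lump0, lump1, lump2, lump3, lump4, lump5 and jug_mid below 0.075 m), for 0.2 s.
2. the spout is over the pan, less than 45 mm above the height of its rim, with all the lumps still in the jug (horizontal distance between jug_spout and pan below 0.085 m and z of jug_spout in the frame of pan below 0.068 m and distance between each of lump0, lump1, lump2, lump3, lump4, lump5 and jug_mid below 0.075 m), for 0.1 s.
3. all six lumps are in the pan (horizontal distance between each of lump0, lump1, lump2, lump3, lump4, lump5 and pan below 0.085 m and z of lump0 in the frame of pan between 0 and 0.045 m and z of lump1 in the frame of pan between 0 and 0.045 m and z of lump2 in the frame of pan between 0 and 0.045 m and z of lump3 in the frame of pan between 0 and 0.045 m and z of lump4 in the frame of pan between 0 and 0.045 m and z of lump5 in the frame of pan between 0 and 0.045 m), for 0.2 s.
At the end, for the whole second after the job is handed in: the toggle is on; all six lumps lie at rest in the pan; the jug stands upright (within 0.08 rad) and released on the coaster, its axis within 20 mm of the coaster's centre; the cup, mug, tin, dripper and spoon are within 20 mm of where they were (all of step 3 and value of joint switch above 0.65 rad and horizontal distance between jug and coaster below 0.02 m and angle between jug's own z axis and vertical below 0.08 rad and z of jug in the frame of coaster below 0.008 m and linear speed of each of jug, lump0, lump1, lump2, lump3, lump4, lump5 below 0.03 m/s and distance of each of cup, mug, tin, dripper, spoon from where it was at the start of the episode below 0.02 m); the robot touches nothing.
It fails at once if a lump is outside the jug more than 95 mm above the pan's floor (72 mm above the height of its rim): it falls or jumps from too high ((distance between lump0 and jug_mid above 0.105 m and z of lump0 in the frame of pan above 0.095 m) or (distance between lump1 and jug_mid above 0.105 m and z of lump1 in the frame of pan above 0.095 m) or (distance between lump2 and jug_mid above 0.105 m and z of lump2 in the frame of pan above 0.095 m) or (distance between lump3 and jug_mid above 0.105 m and z of lump3 in the frame of pan above 0.095 m) or (distance between lump4 and jug_mid above 0.105 m and z of lump4 in the frame of pan above 0.095 m) or (distance between lump5 and jug_mid above 0.105 m and z of lump5 in the frame of pan above 0.095 m)).
It fails at once if the jug leans on the scale with more than 15 N (contact force between jug and scale above 15 N).
It fails at once if the jug is set down hard after the pour: it presses on the coaster with more than 30 N (distance between lump0 and jug_mid above 0.15 m and contact force between jug and coaster above 30 N).
It fails at once if a bystander is shifted by more than 20 mm or tipped over (distance of any of cup, mug, tin, dripper, spoon from where it was at the start of the episode above 0.02 m or angle between any of cup, mug, tin, dripper's own z axis and vertical above 0.35 rad).
It also fails if it takes over 67 s, if anything falls off the work surface, if the arm or the gripper's body presses on something with over 40 N, if the wrist force passes 120 N, or if a joint passes its speed limit or range.

## Working session

There is one attempt and no reset: what is moved stays moved. The work goes in short steps, each a Python script; the robot and the scene stay as the last script left them, time stands still between calls to the robot, and variables do not carry over. Pictures are saved under pics/ and viewed, at most 12 in all, crops included, and the job is handed in when it is done.

```bash
mkdir -p pics
cat > h.py <<'E'
import numpy as np, cv2
from workcell import *
def shot(n,f):
    c=camera(n); cv2.imwrite(f'pics/{f}.png',c['image']); np.save(f'pics/{f}.npy',c,allow_pickle=True); return c
def cloud(c):
    h,w=c['range_z'].shape; v,u=np.mgrid[:h,:w]
    K=np.array([[c['fx'],0,c['cx']],[0,c['fy'],c['cy']],[0,0,1.]])
    p=cv2.undistortPoints(np.stack([u,v],-1).reshape(-1,1,2).astype(np.float64),K,np.array(c['dist_coeffs'])).reshape(h,w,2)
    z=c['range_z']; P=np.stack([p[...,0]*z,-p[...,1]*z,-z],-1)
    T=np.array(c['cam_to_world']); W=P@T[:3,:3].T+T[:3,3]; W[z<=0]=np.nan
    return W
E
python3 - <<'E'
from h import *
for n in('top','side'):
    c=shot(n,n+'1'); print(n,c['fx'],c['cam_to_world'])
s=read_state(); print(s['time'],s['ft_force'],s['finger_gap'],s['tool_rot'],grip_point_offset)
E
```

```text
top 474.1263034777707 [[-3.99348029e-03  9.77375850e-01 -2.11472222e-01  2.72770196e+02]
 [-9.99991465e-01 -4.12721474e-03 -1.91012382e-04 -5.60783247e+01]
 [-1.05948216e-03  2.11469654e-01  9.77383989e-01  1.26383056e+03]
 [ 0.00000000e+00  0.00000000e+00  0.00000000e+00  1.00000000e+00]]
side 520.7888271427372 [[ 9.70946349e-01  1.69227862e-01 -1.69189592e-01  3.05072683e+02]
 [-2.38745964e-01  7.33024225e-01 -6.36926880e-01 -8.84379873e+02]
 [ 1.62342954e-02  6.58815161e-01  7.52129664e-01  1.10605532e+03]
 [ 0.00000000e+00  0.00000000e+00  0.00000000e+00  1.00000000e+00]]
0.1 [-0.49083508  0.32978971 -0.90903442] 85.84341683609765 [[ 9.23075283e-01  3.84619069e-01 -4.40667316e-04]
 [ 3.84619319e-01 -9.23074802e-01  9.42550751e-04]
 [-4.42459030e-05 -1.03953446e-03 -9.99999459e-01]] -18.700000000000003
```

View pics/top1.png

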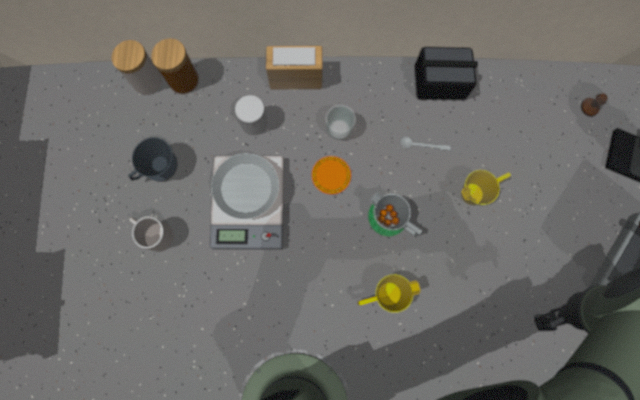

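View pics/side1.png

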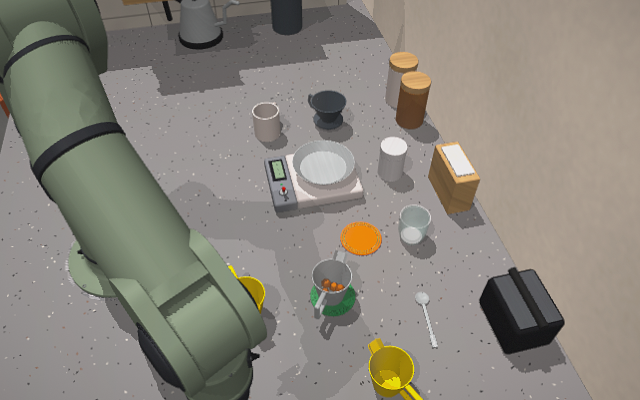

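Top: the scale is at (248,190) with its toggle at (268,236), the jug at (392,212) on the green coaster at (385,217), the orange decoy at (331,175), yellow jugs at (395,293) and (482,187), and the spoon at (425,144). I need a crop to tell the jug's handle from its spout.

Run:
```python
from h import *
a=cv2.imread('pics/top1.png')[180:250,345:445]; b=cv2.imread('pics/side1.png')[240:325,290:375]
r=lambda i:cv2.resize(i,(400,400),interpolation=cv2.INTER_CUBIC)
cv2.imwrite('pics/crop1.png',np.hstack([r(a),r(b)]))
c=np.load('pics/top1.npy',allow_pickle=True).item(); W=cloud(c); im=c['image'].astype(int)
c2=np.load('pics/side1.npy',allow_pickle=True).item(); W2=cloud(c2); im2=c2['image'].astype(int)
np.set_printoptions(precision=1,suppress=True)
for nm,W_,i in(('top',W,im),('side',W2,im2)):
    B,G,R=i[...,0],i[...,1],i[...,2]
    ok=~np.isnan(W_[...,0])
    g=(G>R+50)&(G>B+40)&ok
    print(nm,'green n',g.sum(),'med z',np.median(W_[g],0)); P=W_[g]; P=P[(abs(P[:,2]-5)<8)]
    print(' green bbox',P.min(0),P.max(0))
    # pan rim points
    x,y=W_[...,0],W_[...,1]; z=W_[...,2]
    roi=ok&(z>76)&(z<92)&(x>450)&(x<760)&(y>-60)&(y<260)
    roi_px=np.zeros_like(roi); 
    if nm=='top': roi_px[150:225,205:290]=1
    else: roi_px[135:200,285:365]=1
    P=W_[roi&roi_px]; print(' rim',len(P),P.min(0),P.max(0),cv2.minEnclosingCircle(P[:,:2].astype(np.float32)))
    r=(R>G+60)&(R>B+60)&ok&(z>35)&(z<85)
    rp=np.zeros_like(r)
    if nm=='top': rp[225:250,255:290]=1
    else: rp[175:205,270:300]=1
    P=W_[r&rp]; print(' red',len(P),P.mean(0) if len(P) else '', P[P[:,2].argmax()] if len(P) else '')
    # white housing top, console
    h=np.zeros_like(r)
    if nm=='top': h[150:255,200:295]=1
    else: h[135:220,255:370]=1
    for lo,hi in((36,46),):
        P=W_[ok&h&(z>lo)&(z<hi)]; print(' box',cv2.minAreaRect(P[:,:2].astype(np.float32)))
    # jug
    j=np.zeros_like(r)
    if nm=='top': j[185:250,360:430]=1
    else: j[245:325,295:370]=1
    P=W_[ok&j&(z>12)]
    for lo in range(20,110,10):
        Q=P[(P[:,2]>=lo)&(P[:,2]<lo+10)]
        if len(Q): print('  jug z',lo,len(Q),Q.min(0),Q.max(0))
```

```text
top green n 188 med z [ 462.7 -220.2    5.1]
 green bbox [ 443.6 -278.9   -2.3] [ 520.4 -200.4   11.3]
 rim 581 [472.6  39.1  76. ] [648.9 213.9  89.3] ((560.8548583984375, 126.10982513427734), 88.69100952148438)
 red 4 [435.3  63.2  69.4] [436.3  64.3  71. ]
 box ((528.7044677734375, 125.57435607910156), (191.3524169921875, 250.1648406982422), 89.68800354003906)
  jug z 20 187 [ 456.6 -281.2   20. ] [ 522.1 -218.9   29.9]
  jug z 30 197 [ 433.7 -314.1   30.1] [ 525.6 -218.4   40. ]
  jug z 40 136 [ 432.7 -315.2   40. ] [ 528.  -214.1   49.8]
  jug z 50 85 [ 431.4 -315.6   50.2] [ 529.  -213.9   60. ]
  jug z 60 87 [ 433.1 -314.3   60. ] [ 530.  -211.3   70. ]
  jug z 70 82 [ 431.7 -320.6   70.3] [ 532.4 -207.7   80. ]
  jug z 80 215 [ 432.2 -322.6   80.2] [ 535.9 -203.9   89.9]
  jug z 90 92 [ 444.2 -301.3   90. ] [ 534.8 -198.7   99.8]
  jug z 100 48 [ 504.2 -221.5  100.1] [ 535.6 -195.4  109.7]
side green n 181 med z [ 455.3 -256.8    5. ]
 green bbox [ 440.1 -302.3   -0. ] [ 546.  -217.7    9.8]
 rim 295 [472.9  38.   76. ] [646.8 215.8  88.3] ((558.4817504882812, 126.00163269042969), 89.8093490600586)
 red 12 [435.1  66.   63.3] [434.5  64.1  70.8]
 box ((527.8777465820312, 121.5418930053711), (249.1679229736328, 194.68414306640625), 0.009922687895596027)
  jug z 20 160 [ 456.1 -283.6   20. ] [ 523.1 -213.    30. ]
  jug z 30 218 [ 432.7 -321.3   30.1] [ 524.6 -210.7   39.9]
  jug z 40 204 [ 432.7 -324.3   40. ] [ 526.8 -207.8   49.9]
  jug z 50 158 [ 432.8 -323.8   50. ] [ 528.8 -207.7   60. ]
  jug z 60 174 [ 432.8 -325.1   60.1] [ 530.4 -205.    70. ]
  jug z 70 186 [ 432.6 -324.1   70. ] [ 532.  -201.5   80. ]
  jug z 80 307 [ 432.9 -324.9   80. ] [ 537.  -201.3   90. ]
  jug z 90 146 [ 435.1 -320.7   90. ] [ 534.6 -195.4   99.7]
  jug z 100 54 [ 504.2 -219.9  100. ] [ 535.6 -190.9  109.8]
```

View pics/crop1.png

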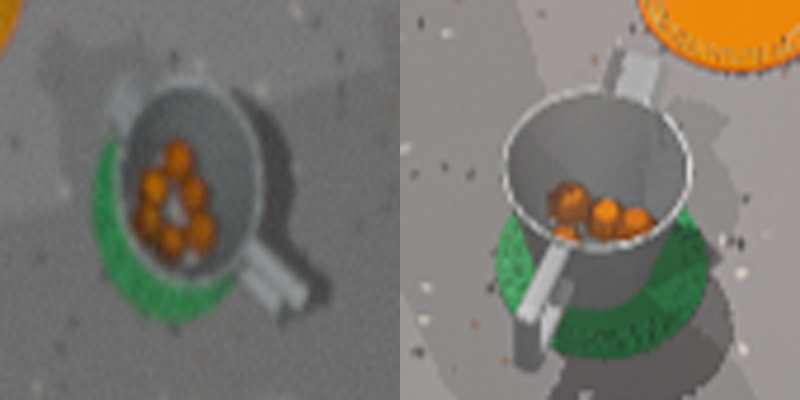

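The crop shows the lumps in the steel jug. Its handle points to world (-x,-y), at about (437,-318), and its spout is at about (532,-195). The scale is at yaw 0 with its origin near (560,126), and the predicted tip (435,63,67) matches the red pixels. Next I'll flip the toggle and fit the jug.

Run:
```python
from h import *
from scipy.optimize import least_squares
np.set_printoptions(precision=2,suppress=True)
for n,b in(('top',(185,250,360,430)),('side',(245,325,295,370))):
    c=np.load(f'pics/{n}1.npy',allow_pickle=True).item(); P=cloud(c)[b[0]:b[1],b[2]:b[3]].reshape(-1,3); P=P[~np.isnan(P[:,0])]
    Q=P[(P[:,2]>84)&(P[:,2]<94)]
    f=least_squares(lambda p:np.hypot(*(Q[:,:2]-p).T)-46,[488,-258],loss='soft_l1',f_scale=2)
    d=P[:,:2]-f.x; r=np.hypot(*d.T)
    H=P[(r>72)&(d[:,0]<0)&(P[:,2]>30)&(P[:,2]<86)]; S=P[(r>54)&(d[:,0]>0)&(P[:,2]>93)]
    a=lambda v:np.arctan2(v[1],v[0])
    print(n,f.x,'handle',H[:,:2].mean(0),a(f.x-H[:,:2].mean(0)),'spout',S.mean(0),a(S[:,:2].mean(0)-f.x),len(H),len(S),'zmax',P[:,2].max())
    G=cloud(c).reshape(-1,3);im=c['image'].reshape(-1,3).astype(int)
    G=G[(im[:,1]>im[:,2]+50)&(im[:,1]>im[:,0]+40)&(abs(G[:,2]-5)<5)]
    q=least_squares(lambda p:np.clip(np.hypot(*(G[:,:2]-p).T)-55,0,None)*3+0.02*(55-np.hypot(*(G[:,:2]-p).T)),[488,-258]); print(' coaster',q.x)
R=np.array([[0,1,0],[1,0,0],[0,0,-1.]])
clamp()
try: movep([435,36,200],R)
except PlanningError as e: print(e); R[:,:2]*=-1; movep([435,36,200],R)
movel([435,36,59]); print('pos',read_state()['eef_pos'])
print('guard',movel([435,61.5,59],max_speed=30,guard=6),read_state()['eef_pos'])
wait(.3); movel([435,45,59]); movel([435,45,160]); shot('side','side2'); shot('top','top2')
i=cv2.imread('pics/side2.png')[130:230,240:380]; j=cv2.imread('pics/top2.png')[200:270,200:300]
cv2.imwrite('pics/c2.png',np.hstack([cv2.resize(i,(400,300)),cv2.resize(j,(400,300))])); print(read_state()['time'],read_state()['qpos'])
```

```text
top [ 487.07 -251.14] handle [ 437.55 -313.6 ] 0.9004653517052683 spout [ 524.45 -206.08  103.45] 0.8782241316820674 35 54 zmax 112.47029498820507
 coaster [ 495.62 -254.22]
side [ 488.33 -250.81] handle [ 438.74 -319.58] 0.946042858107706 spout [ 522.31 -203.71  102.41] 0.9457239342104873 75 75 zmax 112.07455621748795
 coaster [ 493.71 -250.74]
pos [435.35  36.03  59.54]
guard False [434.97  61.36  58.96]
6.7417 [ 0.27  0.39 -0.63  2.12  0.35  0.73 -0.58]
```

View pics/c2.png

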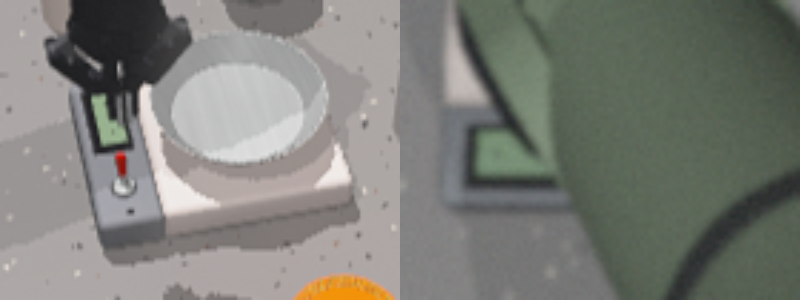

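The bat now leans toward the display, so the scale looks on. I'll confirm that in 3D and test IK for the grasp and pour poses.

```bash
cat >> h.py <<'E'
JUG=np.array([487.7,-251.,5.]); YAW=0.92; GRIP=np.array([-86,0,62.]); SPOUT=np.array([61,0,100.]); OFF=18.7
def Rz(a): return np.array([[np.cos(a),-np.sin(a),0],[np.sin(a),np.cos(a),0],[0,0,1]])
def Ry(a): return np.array([[np.cos(a),0,np.sin(a)],[0,1,0],[-np.sin(a),0,np.cos(a)]])
def tool_in_jug(al,s):
    z=np.array([np.cos(al),0,-np.sin(al)]); y=np.array([0,s,0.]); return np.stack([np.cross(y,z),y,z],1)
def pose_at(origin,Rj,al,s,back=0):
    R=Rj@tool_in_jug(al,s); return origin+Rj@GRIP+R[:,2]*(OFF-back),R
def spout_at(sp,psi,th,al,s):
    Rj=Rz(psi)@Ry(th); return pose_at(sp-Rj@SPOUT,Rj,al,s)
E
python3 - <<'E'
from h import *
np.set_printoptions(precision=2,suppress=True)
c=np.load('pics/side2.npy',allow_pickle=True).item();W=cloud(c);i=c['image'].astype(int)
m=(i[...,2]>i[...,1]+60)&(i[...,2]>i[...,0]+60)&(W[...,2]>50)&(W[...,2]<85); m[:,:240]=0;m[:,380:]=0;m[:130]=0;m[230:]=0
print('red',W[m].mean(0))
for al in np.radians([0,10,20,30,40]):
  for s in(1,-1):
    g=inverse_kinematics(*pose_at(JUG,Rz(YAW),al,s)); p=inverse_kinematics(*pose_at(JUG,Rz(YAW),al,s,90))
    print(np.degrees(al),s,None if g is None else g,None if p is None else p)
    for psi in np.radians([20,40,60,80,100,120]):
      r=''
      for th in(0,30,60,80,100,125):
        sp=np.array([560,126,103.])-20*Rz(psi)[:,0]; sp[2]+= 60 if th<40 else 0
        q=inverse_kinematics(*spout_at(sp,psi,np.radians(th),al,s)); r+='.' if q is None else 'X'
      print('   ',round(np.degrees(psi)),r,end='')
    print()
E
```

```text
red [434.44  80.52  63.76]
0.0 1 [ 1.23  1.28 -0.24  1.6  -1.02  1.51 -1.92] [ 1.21  1.3  -0.04  1.46 -1.04  1.73 -1.91]
    20 ...XXX    40 ..XXXX    60 XXXXXX    80 XXXXXX    100 XXXXXX    120 .XXXXX
0.0 -1 [ 1.74  1.64 -1.12  1.57 -0.16  1.12  0.5 ] [ 1.78  1.6  -1.06  1.43 -0.2   1.32  0.53]
    20 ...XXX    40 ..XXXX    60 XXXXXX    80 XXXXXX    100 XXXXXX    120 .XXXXX
10.0 1 [ 1.22  1.19 -0.24  1.66 -0.98  1.36 -1.96] [ 1.2   1.18 -0.04  1.54 -1.    1.59 -1.94]
    20 ..XXX.    40 ..XXXX    60 XXXXXX    80 XXXXXX    100 XXXXXX    120 XXXXXX
10.0 -1 [ 1.72  1.51 -1.08  1.63 -0.14  1.02  0.47] [ 1.76  1.44 -1.    1.51 -0.2   1.22  0.53]
    20 ..XXX.    40 ..XXXX    60 XXXXXX    80 XXXXXX    100 XXXXXX    120 XXXXXX
20.0 1 [ 1.06  1.08 -0.04  1.72 -1.08  1.34 -1.91] [ 1.18  1.06 -0.04  1.62 -0.95  1.45 -1.99]
    20 ..XXX.    40 ..XXX.    60 XXXXXX    80 XXXXXX    100 XXXXXX    120 XXXXXX
20.0 -1 [ 1.68  1.37 -1.03  1.69 -0.13  0.92  0.44] [ 1.71  1.27 -0.93  1.59 -0.23  1.12  0.53]
    20 ..XXX.    40 ..XXX.    60 XXXXXX    80 XXXXXX    100 XXXXXX    120 XXXXXX
29.999999999999996 1 [ 1.02  0.98 -0.04  1.78 -1.04  1.18 -1.97] [ 1.    0.95  0.17  1.7  -1.02  1.41 -1.96]
    20 ..XXX.    40 .XXXX.    60 XXXXXX    80 XXXXXX    100 XXXXXX    120 XXXXXX
29.999999999999996 -1 [ 1.62  1.24 -0.98  1.75 -0.11  0.83  0.39] [ 1.64  1.11 -0.85  1.66 -0.25  1.03  0.52]
    20 ..XXX.    40 .XXXX.    60 XXXXXX    80 XXXXXX    100 XXXXXX    120 XXXXXX
40.0 1 [ 0.83  0.91  0.17  1.84 -1.11  1.15 -1.95] [ 0.81  0.87  0.38  1.77 -1.07  1.37 -1.96]
    20 .XXXX.    40 .XXXX.    60 XXXXX.    80 XXXXXX    100 XXXXXX    120 XXXXXX
40.0 -1 [ 1.55  1.11 -0.92  1.8  -0.07  0.74  0.31] [ 1.56  0.96 -0.78  1.73 -0.26  0.94  0.48]
    20 .XXXX.    40 .XXXX.    60 XXXXX.    80 XXXXXX    100 XXXXXX    120 XXXXXX
```

Run:
```python
from h import *
np.set_printoptions(precision=2,suppress=True)
for s in(1,-1):
  for al in(10,20):
   for psi in(70,95):
    print(s,al,psi)
    for th in(0,30,60,80,100,125):
        p=np.radians(psi); sp=np.array([560,126,103.])-20*Rz(p)[:,0]; sp[2]+= 60 if th<40 else 0
        print('  ',th,inverse_kinematics(*spout_at(sp,p,np.radians(th),np.radians(al),s)))
```

```text
1 10 70
   0 [ 1.05  1.13 -0.66  1.96 -0.97  0.94 -2.  ]
   30 [ 0.29  0.57  0.17  2.07 -1.18  1.08 -2.14]
   60 [ 1.01  0.81 -1.41  1.97  0.68  0.89  2.14]
   80 [ 0.65  0.71 -1.29  1.81  0.73  1.21  1.93]
   100 [ 0.3   0.82 -1.23  1.6   0.85  1.65  1.74]
   125 [-0.32  0.85 -0.51  1.31  0.68  1.84  1.89]
1 10 95
   0 [ 0.38  1.14  0.09  1.49 -1.08  1.72 -1.98]
   30 [ 0.32  0.76  0.04  1.63 -0.82  1.34 -2.26]
   60 [-0.54  0.78  1.01  1.78 -1.01  1.31 -2.19]
   80 [-0.91  0.8   1.23  1.8  -0.82  1.17 -2.46]
   100 [ 0.33  0.8  -1.27  1.68  0.98  1.59  2.1 ]
   125 [-0.18  0.82 -0.86  1.56  1.    1.81  1.97]
1 20 70
   0 [ 0.87  0.95 -0.45  2.01 -1.11  0.96 -1.95]
   30 [-0.09  0.57  0.59  2.08 -1.2   1.13 -2.19]
   60 [ 0.87  0.74 -1.33  1.93  0.71  1.    2.06]
   80 [ 0.53  0.74 -1.26  1.75  0.8   1.4   1.84]
   100 [ 0.2   0.89 -1.2   1.53  0.91  1.84  1.69]
   125 [-0.49  0.9  -0.24  1.25  0.62  1.9   1.98]
1 20 95
   0 [ 0.39  1.05  0.04  1.54 -0.99  1.54 -2.04]
   30 [ 0.27  0.68  0.04  1.66 -0.72  1.21 -2.35]
   60 [-0.65  0.74  1.01  1.8  -0.87  1.15 -2.33]
   80 [ 0.52  0.
[... 675 characters left out ...]
0.5   1.7   0.59  1.22 -0.74]
   125 [-0.5   0.69 -0.31  1.58  0.76  1.54 -1.  ]
-1 20 70
   0 [ 1.29  1.27 -1.11  1.99 -0.29  0.59  0.45]
   30 [ 1.02  0.64 -0.92  2.03 -0.34  0.62  0.15]
   60 [ 0.44  0.44 -0.61  1.94  0.13  0.76 -0.56]
   80 [ 0.06  0.47 -0.47  1.77  0.38  1.1  -0.93]
   100 [-0.25  0.61 -0.34  1.56  0.5   1.47 -1.1 ]
   125 [-0.49  0.9  -0.24  1.25  0.62  1.9  -1.16]
-1 20 95
   0 [ 0.96  1.27 -0.98  1.5  -0.21  1.19  0.46]
   30 [ 0.82  0.82 -0.85  1.63 -0.11  1.06  0.26]
   60 [ 0.46  0.57 -0.68  1.75  0.22  0.93 -0.17]
   80 [ 0.13  0.5  -0.57  1.74  0.49  1.08 -0.56]
   100 [-0.25  0.55 -0.4   1.68  0.67  1.32 -0.83]
   125 [-0.57  0.76 -0.28  1.55  0.83  1.67 -1.04]
```

```bash
echo 'AL=np.radians(20); S=-1' >> h.py
python3 - <<'E'
from h import *
np.set_printoptions(precision=2,suppress=True)
p,R=pose_at(JUG,Rz(YAW),AL,S,80)
open_gripper(); movel([435,45,250])
movep(p+[0,0,140],R); movel(p); print(read_state()['eef_pos'],p,read_state()['time'],read_state()['qpos'])
shot('side','side3'); shot('top','top3')
i=cv2.imread('pics/side3.png')[180:380,200:400]; j=cv2.imread('pics/top3.png')[160:360,320:520]
cv2.imwrite('pics/c3.png',np.hstack([cv2.resize(i,(400,400)),cv2.resize(j,(400,400))]))
E
```

```text
[ 400.92 -365.47   88.73] [ 400.7  -365.25   87.97] 10.9833 [ 1.44  1.1  -0.47  1.62 -0.67  1.23  0.91]
```

View pics/c3.png

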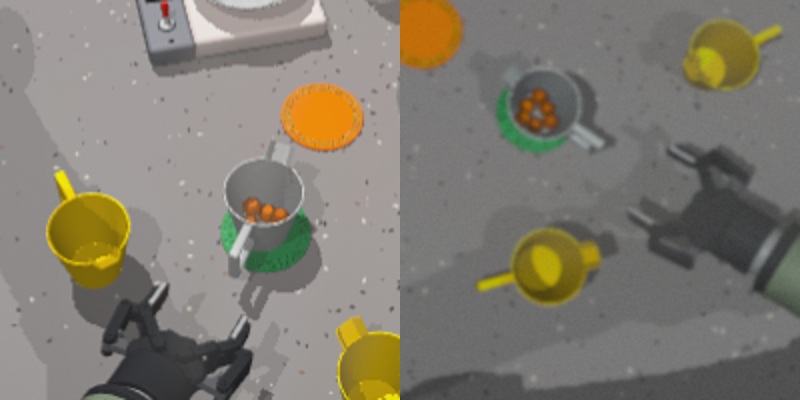

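The toggle is clearly on. The fingers straddle the line to the handle bar, at about (590,138) in the right half of the crop. Next: advance, grip, lift and measure the coaster.

Run:
```python
from h import *
np.set_printoptions(precision=2,suppress=True)
p,R=pose_at(JUG,Rz(YAW),AL,S)
print('guard',movel(p,R,max_speed=80,guard=10)); clamp(); s=read_state(); print(s['finger_gap'],s['gripper_force'],s['ft_force'],s['eef_pos'],p)
np.save('pics/grip.npy',s['eef_pos'])
movel(p+[0,0,90],R,max_speed=80); s=read_state(); print(s['ft_force'],s['finger_gap'],s['time'],s['qpos'])
np.set_printoptions(precision=2,suppress=True)
shot('side','side4'); shot('top','top4')
i=cv2.imread('pics/side4.png')[150:350,220:420]; j=cv2.imread('pics/top4.png')[130:330,310:510]
cv2.imwrite('pics/c4.png',np.hstack([cv2.resize(i,(400,400)),cv2.resize(j,(400,400))]))
for psi in(85,95):
  for th in(0,30,60,80,100,125,140):
    q=np.radians(psi); sp=np.array([560,126,103.])-20*Rz(q)[:,0]; sp[2]+= 60 if th<40 else 0
    print('  ',th,inverse_kinematics(*spout_at(sp,q,np.radians(th),AL,S)))
```

```text
guard False
10.741034338875908 58.531922766705975 [-0.52  0.89  0.17] [ 446.27 -305.5    60.67] [ 446.25 -305.44   60.6 ]
[ 0.68 -0.26 -2.78] 10.470876970663944 14.175 [ 1.4   0.98 -0.55  1.75 -0.76  1.14  0.87]
   0 [ 0.9   1.08 -0.65  1.71 -0.64  1.07  0.81]
   30 [ 0.68  0.64 -0.51  1.8  -0.49  0.94  0.48]
   60 [ 0.12  0.45 -0.17  1.85 -0.13  0.83 -0.03]
   80 [-0.25  0.44 -0.03  1.77  0.21  1.   -0.49]
   100 [-0.54  0.56  0.05  1.65  0.42  1.27 -0.78]
   125 [-0.95  0.87  0.46  1.45  0.39  1.52 -0.77]
   140 [-0.74  0.99 -0.04  1.29  0.73  1.9  -1.04]
   0 [ 0.8   1.13 -0.64  1.51 -0.53  1.26  0.73]
   30 [ 0.62  0.72 -0.51  1.64 -0.39  1.09  0.5 ]
   60 [ 0.14  0.5  -0.21  1.76 -0.09  0.9   0.1 ]
   80 [-0.25  0.45 -0.04  1.76  0.23  0.98 -0.32]
   100 [-0.55  0.53  0.03  1.7   0.49  1.19 -0.68]
   125 [-1.3   1.07  1.07  1.59  0.02  1.23 -0.32]
   140 [-1.38  1.35  1.21  1.49 -0.03  1.36 -0.28]
```

View pics/c4.png

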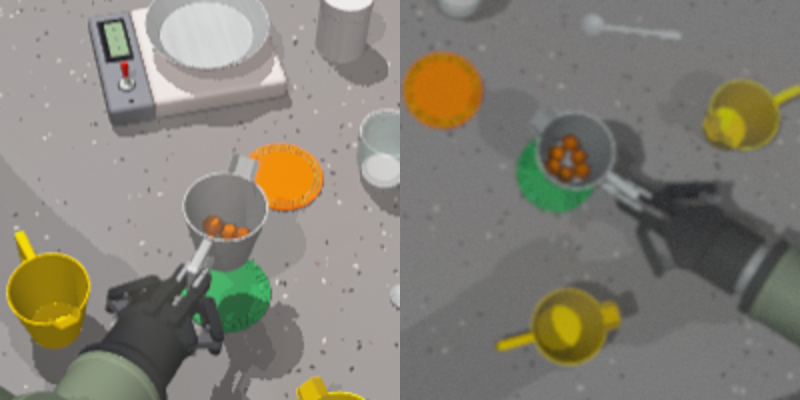

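Jug held level at the handle, with all six lumps inside. The coaster is now mostly visible. Moving over the pan at 30° tilt, high up, then checking the spout position from there.

Run:
```python
from h import *
from scipy.optimize import least_squares
np.set_printoptions(precision=1,suppress=True)
for n in('side4','top4'):
    c=np.load(f'pics/{n}.npy',allow_pickle=True).item(); G=cloud(c).reshape(-1,3);im=c['image'].reshape(-1,3).astype(int)
    G=G[(im[:,1]>im[:,2]+50)&(im[:,1]>im[:,0]+40)&(abs(G[:,2]-5)<5)]
    q=least_squares(lambda p:np.clip(np.hypot(*(G[:,:2]-p).T)-55,0,None)*3+0.02*(55-np.hypot(*(G[:,:2]-p).T)),[492,-254]); print(n,'coaster',q.x,G.min(0),G.max(0),cv2.minEnclosingCircle(G[:,:2].astype(np.float32)))
    P=cloud(c).reshape(-1,3); Q=P[(P[:,2]>173)&(P[:,2]<184)&(abs(P[:,0]-487)<75)&(abs(P[:,1]+251)<75)]
    f=least_squares(lambda p:np.hypot(*(Q[:,:2]-p).T)-46,[488,-251],loss='soft_l1',f_scale=2); print(' jug axis at rim',f.x,len(Q))
psi=np.pi/2; sp=np.array([560,106,185.])
p,R=spout_at(sp,psi,np.radians(30),AL,S)
movel(p,R,max_speed=130); s=read_state(); print(s['time'],s['qpos'],s['ft_force'],s['eef_pos']-p)
for n in('side','top'):
    c=shot(n,n+'5'); P=cloud(c).reshape(-1,3); P=P[(abs(P[:,0]-560)<40)&(P[:,1]>60)&(P[:,1]<130)&(P[:,2]>120)&(P[:,2]<230)]
    if len(P): Q=P[P[:,1]>P[:,1].max()-8]; print(n,len(Q),'spout tip region',Q.mean(0),Q.min(0),Q.max(0))
i=cv2.imread('pics/side5.png')[80:280,220:420]; j=cv2.imread('pics/top5.png')[100:300,180:380]
cv2.imwrite('pics/c5.png',np.hstack([cv2.resize(i,(400,400)),cv2.resize(j,(400,400))]))
for th in(30,45,60,80,100,125,140):
    q=sp.copy(); q[2]=185 if th<40 else 103; print(th,inverse_kinematics(*spout_at(q,psi,np.radians(th),AL,S)))
```

```text
side4 coaster [ 495.5 -256.6] [ 441.3 -307.8    0.1] [ 546.8 -217.3    9.9] ((494.4480895996094, -253.46597290039062), 54.346744537353516)
 jug axis at rim [ 488.2 -250.6] 362
top4 coaster [ 495.9 -252.8] [ 440.9 -295.3    0. ] [ 534.2 -200.1   10. ] ((491.55291748046875, -250.21224975585938), 51.77158737182617)
 jug axis at rim [ 487.5 -250.1] 278
16.775 [ 0.7  0.7 -0.5  1.7 -0.4  1.   0.5] [-0.1  0.5 -2.5] [-0.2 -0.6 -0.3]
top 40 spout tip region [562.9 103.4 182.5] [545.7 100.3 176.3] [577.5 108.3 190.8]
30 [ 0.7  0.7 -0.5  1.7 -0.4  1.   0.5]
45 [ 0.5  0.6 -0.4  1.8 -0.3  0.9  0.3]
60 [ 0.2  0.5 -0.3  1.8 -0.   0.9 -0. ]
80 [-0.1  0.5 -0.2  1.8  0.3  1.  -0.5]
100 [-0.3  0.6 -0.3  1.7  0.6  1.3 -0.8]
125 [-0.5  0.8 -0.3  1.5  0.8  1.7 -1.1]
140 [-0.7  1.  -0.2  1.4  0.9  1.9 -1.1]
```

View pics/c5.png

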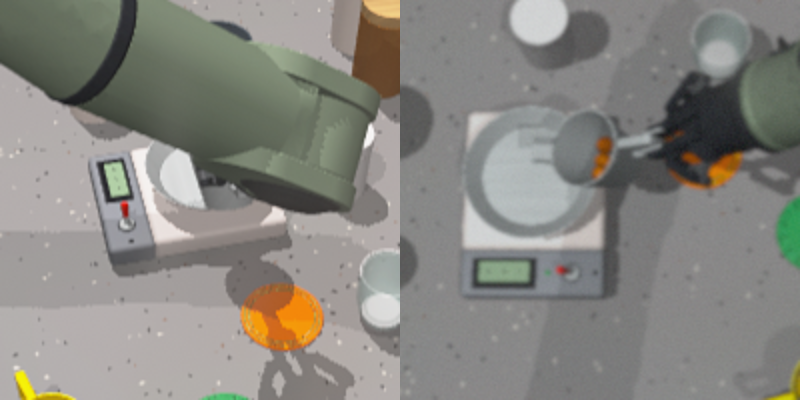

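Spout tip measured at (563,~106,~187), matching the model. Descending to 62°, then pouring slowly.

```bash
cat >> h.py <<'E'
PSI=np.pi/2
def pour(th,z,v=25,y=106): movel(*spout_at(np.array([560,y,z]),PSI,np.radians(th),AL,S),max_speed=v)
E
python3 - <<'E'
from h import *
pour(45,150,120); pour(60,106,80); pour(63,104,40); wait(.3); print(read_state()['time'],read_state()['ft_force'])
for th in range(68,119,5): pour(th,103 if th<85 else 101,28)
wait(.3)
s=read_state(); print(s['time'],s['ft_force'],s['finger_gap'])
shot('side','side6'); shot('top','top6')
i=cv2.imread('pics/side6.png')[80:280,220:420]; j=cv2.imread('pics/top6.png')[110:260,180:330]
cv2.imwrite('pics/c6.png',np.hstack([cv2.resize(i,(400,400)),cv2.resize(j,(400,400))]))
E
```

```text
18.4167 [ 0.48898459 -0.56582335 -3.37803919]
24.9917 [ 0.24934496 -0.06701736 -2.48699311] 10.341366329669546
```

View pics/c6.png

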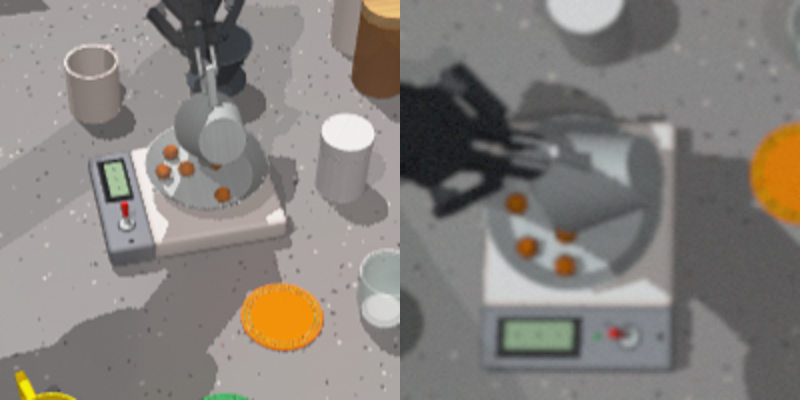

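Five lumps are visible in the pan in the side view; the sixth may be hidden behind the jug. I'll rock the jug a little, tilt back at the same height and look again.

Run:
```python
from h import *
for th in(124,112,126): pour(th,101,35)
wait(.3)
for th in(110,95,80,62): pour(th,103,60)
pour(45,150,80); s=read_state(); print(s['time'],s['ft_force'],s['finger_gap'])
np.set_printoptions(precision=1,suppress=True)
for n in('side','top'):
    c=shot(n,n+'7'); W=cloud(c); i=c['image'].astype(int)
    m=((i[...,2]>i[...,0]+55)&(i[...,2]>i[...,1]+25)&(W[...,2]>55)&(abs(W[...,0]-560)<92)&(abs(W[...,1]-100)<130)).astype(np.uint8)
    k,l,st,_=cv2.connectedComponentsWithStats(m)
    for a in range(1,k):
        if st[a,4]>4: print(n,st[a,4],W[l==a].mean(0))
i=cv2.imread('pics/side7.png')[80:280,220:420]; j=cv2.imread('pics/top7.png')[110:260,180:330]
cv2.imwrite('pics/c7.png',np.hstack([cv2.resize(i,(400,400)),cv2.resize(j,(400,400))]))
```

```text
31.725 [-0.12916267  0.25119597 -2.84883047] 10.533188605677598
side 39 [517.5 167.6  74. ]
side 37 [528.7 126.   78.1]
side 36 [497.9 130.7  76.4]
top 42 [573.6 136.9  77.7]
top 48 [560.8 182.9  76.4]
top 41 [531.4 133.4  76.7]
top 39 [517.6 170.8  77.3]
top 35 [498.6 132.7  79.8]
```

View pics/c7.png

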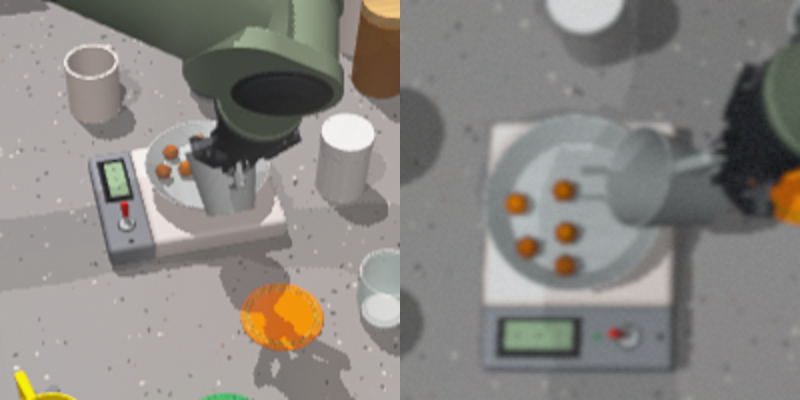

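Five lumps are visible in the pan, and the jug looks empty from above. The lump seen earlier at side crop (222,193) is now hidden under the jug. I'll back off upright and check.

Run:
```python
from h import *
np.set_printoptions(precision=1,suppress=True)
pour(15,205,120); movel(*spout_at(np.array([545,-40,195]),1.3,0,AL,S),max_speed=150)
s=read_state(); print(s['time'],s['ft_force'])
for n in('side','top'):
    c=shot(n,n+'8'); W=cloud(c); i=c['image'].astype(int)
    m=((i[...,2]>i[...,0]+55)&(i[...,2]>i[...,1]+25)&(W[...,2]>55)&(abs(W[...,0]-560)<92)&(abs(W[...,1]-126)<92)).astype(np.uint8)
    k,l,st,_=cv2.connectedComponentsWithStats(m)
    for a in range(1,k):
        if st[a,4]>4: p=W[l==a].mean(0); print(n,st[a,4],p,np.hypot(*(p[:2]-[560,126])))
```

```text
33.6583 [-0.4  0.5 -2.9]
side 42 [560.5 181.4  72.8] 55.429004996896154
side 37 [517.6 168.2  73.9] 59.80231405935451
side 44 [574.  135.5  72.8] 16.939932387419443
side 46 [531.6 131.4  72.1] 28.87534938196644
side 36 [497.9 131.   76.1] 62.268529033978076
side 5 [572.   80.2  73.2] 47.385466172600424
top 42 [573.7 136.9  77.6] 17.497552968184397
top 36 [568.6  72.4  76.9] 54.287707606495644
top 47 [560.5 182.6  77.6] 56.57673901895356
top 40 [531.3 133.2  76.9] 29.539976188781203
top 39 [517.2 170.6  77.4] 61.790928079166584
top 37 [498.8 132.9  79.8] 61.565730981083895
```

All six lumps are in the pan. Now setting the jug down on the coaster centre at about (494,-253).

Run:
```python
from h import *
np.set_printoptions(precision=1,suppress=True)
C=np.array([494,-253,0.]); T=lambda z,b=0: pose_at(C+[0,0,z],Rz(YAW),AL,S,b)
movel(*T(110),max_speed=150); movel(*T(25),max_speed=100); wait(.2)
print('guard',movel(*T(5),max_speed=15,guard=4)); wait(.2); s=read_state(); print(s['time'],s['ft_force'],s['eef_pos']-T(5)[0])
shot('side','side9'); shot('top','top9')
i=cv2.imread('pics/side9.png')[200:350,250:400]; j=cv2.imread('pics/top9.png')[160:280,340:460]
cv2.imwrite('pics/c9.png',np.hstack([cv2.resize(i,(400,400)),cv2.resize(j,(400,400))]))
```

```text
guard False
37.825 [-1.8 -1.   0.3] [ 0.  -0.1  0.1]
```

View pics/c9.png

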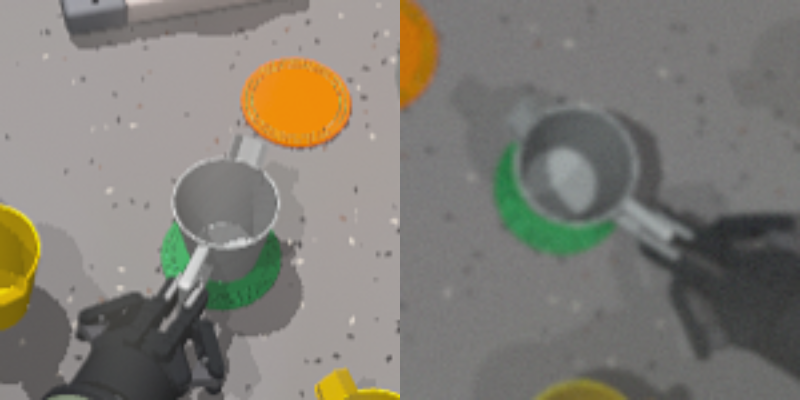

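The empty jug is resting on the coaster with light contact, about 3 N. Releasing and backing off.

Run:
```python
from h import *
from scipy.optimize import least_squares
np.set_printoptions(precision=1,suppress=True)
C=np.array([494,-253,5.]); open_gripper(); wait(.2)
p,R=pose_at(C,Rz(YAW),AL,S,110); movel(p,R,max_speed=80); movel(p+[0,0,120],R); wait(.5)
print(read_state()['time'],read_state()['ft_force'])
for n in('side','top'):
    c=shot(n,n+'10'); P=cloud(c).reshape(-1,3)
    for lo,hi in((86,92),):
        Q=P[(P[:,2]>lo)&(P[:,2]<hi)&(np.hypot(*(P[:,:2]-[494,-253]).T)<58)]
        f=least_squares(lambda p:np.hypot(*(Q[:,:2]-p).T)-46,[494,-253],loss='soft_l1',f_scale=2); print(n,'rim',f.x,len(Q),Q[:,2].mean())
        n3=np.linalg.svd(Q-Q.mean(0))[2][2]; print('tilt',np.degrees(np.arccos(abs(n3[2]))))
    im=c['image'].astype(int); W=cloud(c); m=(im[...,2]>im[...,0]+55)&(im[...,2]>im[...,1]+60)&(abs(W[...,0]-435)<15)&(abs(W[...,1]-74)<30)&(W[...,2]>55); print('red',W[m].mean(0))
i=cv2.imread('pics/side10.png'); cv2.imwrite('pics/final.png',i)
```

```text
41.8083 [ 0.9 -0.5 -0. ]
side rim [ 495.3 -251.6] 185 89.07564673599944
tilt 0.3377733902190903
red [434.4  80.8  64.3]
top rim [ 494.4 -251.6] 126 88.73094130422633
tilt 0.2890923288695282
red [435.2  86.1  70. ]
```

View pics/final.png

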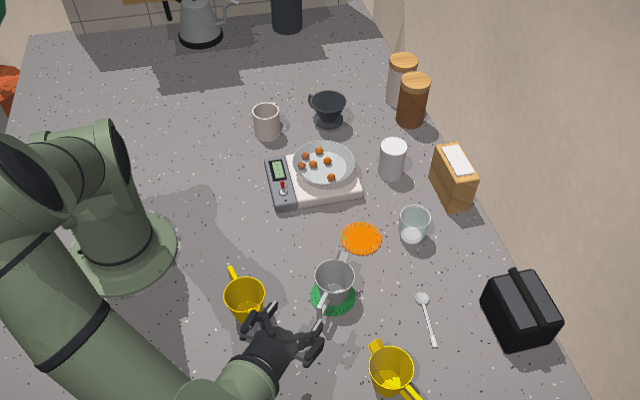

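The final picture shows six lumps in the pan (320,165), the toggle on (283,187), the jug upright on its coaster (334,285), the bystanders where they were and the gripper clear.

```bash
python3 -c "from workcell import finish_job; print(finish_job())"
```

```text
the job is handed in; nothing more can be done
None
```

The job is handed in at about 42 s: the scale is on, all six lumps are in the pan, the empty jug stands upright within about 2 mm of my estimate of the coaster's centre, and the bystanders look unmoved in the final picture.

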